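Load the breadstick holder at the bakery stall

TASK

Turn the knob on the breadstick holder clockwise until its dust shutter clicks over and stays open, then stand the two long breadsticks from the sloping rack upright in the holder's two wells, one in each, right down to the bottom. Leave the short dark roll in the rack, and do not disturb the round loaf or the jar.

Things in the scene. Friction and masses are not known exactly. Their poses are not given: they have to be found in the camera images.
- stick_a: one of the two long breadsticks, hard-baked and rigid: golden brown with dark and pale flecks, straight and round, 26 mm in diameter, 180 mm long, about 60 g. Origin: the middle of its length, on its axis; its z axis runs along its length and points to its upper end while it leans in the rack. It leans in one of the rack's three grooves (which one varies).
- stick_b: one of the two long breadsticks, hard-baked and rigid: golden brown with dark and pale flecks, straight and round, 26 mm in diameter, 180 mm long, about 60 g. Origin: the middle of its length, on its axis; its z axis runs along its length and points to its upper end while it leans in the rack. It leans in one of the rack's three grooves (which one varies).
- roll: short dark bread roll, 38 mm thick, 110 mm long, leaning in the remaining groove of the rack; it must stay there. Origin: on its axis, 11 mm below its upper end; z along its length, upwards.
- rack: fixed light-wood rack, 150 (x) x 250 (y) mm. Origin: centre of its underside. Three grooves, centred at y = -80, 0, +80 mm, 50 mm wide, 12 mm deep, slope 55 degrees from horizontal, upper end towards -x. Bread lies loose in them on the +x face, feet on a ledge; draw it out upwards along the slope. The backboard ends 105 mm up, so each breadstick's top 75 mm is free all round.
- holder: fixed wooden block, 160 x 160 mm, 105 mm high, with two square wells in its top, 48 mm either side of its centre along its y axis. Origin: centre of its underside, z up. A steel dust shutter with a knob turns about the block's vertical centre line.
- well_left (a point): the one at +y of the two identical square wells of the holder: this point is the centre of the well's floor, 10 mm above the counter. The well is 34 x 34 mm inside with a 3 mm chamfer at the mouth, and 95 mm deep (its mouth is flush with the block's top), so a breadstick standing in it sticks out 85 mm. Axes as the holder's.
- well_right (a point): the one at -y of the two identical square wells of the holder: this point is the centre of the well's floor, 10 mm above the counter. The well is 34 x 34 mm inside with a 3 mm chamfer at the mouth, and 95 mm deep (its mouth is flush with the block's top), so a breadstick standing in it sticks out 85 mm. Axes as the holder's.
- knob_grip (a point): grip point on the shutter's knob, an upright black bar 14 mm thick, 44 long, 30 high, its top 146 mm above the counter; the point is on the turning axis, 13 mm below the bar's top. Axes turn with the shutter: y along the bar, x across it, z up. The shutter is a flat steel strip under the knob's 36 mm hub, 46 x 144 mm, 4 thick, long side along the bar, just above the block's top.
- shutter (a joint): angle of shutter and knob: 0 = shut (strip along the holder's y, covering both wells), 1.571 = open (strip along x, wells free); grows clockwise seen from above. A spring detent lies halfway: the knob resists with up to about 0.15 N m, most near 0.3, until 0.785; let go beyond about 0.9, it clicks over by itself to the open stop; well before, it springs back.
- boule: round dark loaf, 116 mm in diameter, 64 mm high, standing on the counter; leave it. Origin: centre of its underside.
- jar: amber glass jar, 60 mm in diameter, 85 mm high, standing on the counter; leave it. Origin: centre of its underside.
Mind the look-alikes: they are no part of the job. What is shaped like the holder but turquoise is not meant.

How it is judged (in metres and radians):
On the way, in this order (a step that is already met when the one before it is completed fails the run):
1. the shutter has clicked over to fully open (value of joint shutter above 1.45 rad), for 0.2 s.
2. one long breadstick stands in a well, down to its floor ((((horizontal distance between stick_a and well_left below 0.012 m and z of stick_a in the frame of well_left between 0.082 and 0.096 m and angle between the z axis of stick_a and the z axis of holder, either way round below 0.15 rad) or (horizontal distance between stick_a and well_right below 0.012 m and z of stick_a in the frame of well_right between 0.082 and 0.096 m and angle between the z axis of stick_a and the z axis of holder, either way round below 0.15 rad)) or ((horizontal distance between stick_b and well_left below 0.012 m and z of stick_b in the frame of well_left between 0.082 and 0.096 m and angle between the z axis of stick_b and the z axis of holder, either way round below 0.15 rad) or (horizontal distance between stick_b and well_right below 0.012 m and z of stick_b in the frame of well_right between 0.082 and 0.096 m and angle between the z axis of stick_b and the z axis of holder, either way round below 0.15 rad)))), for 0.2 s.
At the end, for the whole second after the job is handed in: Both long breadsticks stand, let go, one in each well: middle within 12 mm of the well's centre line and 82 to 96 mm above its floor, axis within 0.15 rad of the holder's; shutter above 1.45 rad; roll, round loaf and jar within 30 mm of where they began (((horizontal distance between stick_a and well_left below 0.012 m and z of stick_a in the frame of well_left between 0.082 and 0.096 m and angle between the z axis of stick_a and the z axis of holder, either way round below 0.15 rad) or (horizontal distance between stick_a and well_right below 0.012 m and z of stick_a in the frame of well_right between 0.082 and 0.096 m and angle between the z axis of stick_a and the z axis of holder, either way round below 0.15 rad)) and ((horizontal distance between stick_b and well_left below 0.012 m and z of stick_b in the frame of well_left between 0.082 and 0.096 m and angle between the z axis of stick_b and the z axis of holder, either way round below 0.15 rad) or (horizontal distance between stick_b and well_right below 0.012 m and z of stick_b in the frame of well_right between 0.082 and 0.096 m and angle between the z axis of stick_b and the z axis of holder, either way round below 0.15 rad)) and value of joint shutter above 1.45 rad and distance of each of roll, boule, jar from where it was at the start of the episode below 0.03 m); the robot touches nothing.
It fails at once if the short roll is moved more than 30 mm (distance of roll from where it was at the start of the episode above 0.03 m).
It fails at once if the round loaf is moved more than 30 mm (distance of boule from where it was at the start of the episode above 0.03 m).
It fails at once if the jar is moved more than 30 mm (distance of jar from where it was at the start of the episode above 0.03 m).
It also fails if it takes over 72 s, if anything falls off the work surface, if the arm or the gripper's body presses on something with over 40 N, if the wrist force passes 120 N, or if a joint passes its speed limit or range.

ROBOT

A 6-joint arm with a two-finger parallel gripper is mounted at the origin on the work surface. World frame = base frame: x ahead of the robot, y to its left, z up, the work surface at z = 0. Lengths are in m, angles in degrees, forces in N, time in s.
With the tool pointing down it reaches from about 0.375 to 0.925 m from the base axis. Payload 5.7 kg.
Tool frame: the origin (TCP) lies at the centre of the arm's flange, where the gripper is bolted on; the fingertips stand ahead of it and the grasp point (between the pads) lies 163 mm ahead of it (r.tips_ahead is the z of the fingertips in the tool frame, in m); z points along the fingers, y is the line along which they close (so a half turn about z gives the same grasp; the last joint's range is limited). The gripper opens to 88 mm and grips with 3 to 60 N. Pads are 20 mm wide; open, the fingers measure 115 mm over their backs; the gripper's body (75 mm by 178 mm) begins 61 mm behind the grasp point.
Start: joints at [-79.303, 20.558, 86.54, -0, 72.909, -6.595], TCP at [0.178, -0.573, 0.405] pointing down, gripper open.
Joint ranges: [-170.27, 170.27], [-57.76, 135], [12.27, 136.19], [-55.21, 235.2], [11.17, 155.16], [-170.74, 170.74]. Speed limits (degrees/s): [136.94, 136.94, 180, 180, 180, 180].

INTERFACE

Orientations are given as a 3x3 rotation matrix whose columns are the frame's x, y, z axes.
In Python, from station import r gives the robot as it stands. The module is installed in compiled form; this text tells all that it offers.
- The arm moves only by the tool play_rows, never from a script. Its argument "series" is a list that holds one entry, the list of rows, each a list of 7 numbers: the shift along the tool's x, y, z in m, then the turn, a rotation vector about the tool's x, y, z in rad, then the closure, from -1 (fully open) to 1 (shut). A call has 1 to 20 rows; each row is the pose to reach, as a shift and turn from the pose commanded when the call began, along the tool's axes at that moment; what a row does not reach only later rows make up. A row lasts 1/12 s, in which the tool goes at most 41.7 mm and 7.16 degrees, less where a joint would pass 70% of its speed; a pose out of reach is approached as far as the arm can. A call with a gripper value outside its range is refused whole. The fingers move at their own pace and stop on an object; "newtons" is the grip in N (left out, the last holds). Time passes only in rows, so rows that repeat a pose let the fingers close. It gives the time, the measured TCP pose, the force, the opening and the grip force at its end, in the units of the state.
- r.get_state(): the state, without advancing time (a new reading comes with each control period).
- r.get_image(name): name is "scene" or "side" or "wrist"; returns a dict with "image" (420x560x3 uint8, blue, green, red), "fx", "fy", "cx", "cy" (pixels), "R" (3x3) and "t" (3): a world point X has camera coordinates R X + t. Camera axes: x right, y down, z forward; pixel columns grow to the right and rows downward; lengths in m; the calibration is good to about 2 mm. A picture is of the moment at which its call begins. There is no depth.
- r.close_job(): hands the job in; it is judged then, once.
The state is a dict: "clock": time; "qpos": joint angles; "qd": joint speeds; "effort": joint torques, N m; "eef_pos": TCP position; "eef_rot": TCP orientation; "force": force on the tool from outside, world axes, zero at the start; "wrist_torque": the same for the moment, N m; "grip_width": finger opening in m; "finger_force": force on a finger pad.
Only numpy, scipy, OpenCV 4.12 (cv2) and the standard library are available. Lean on these libraries where they do the work, as an engineer would, in place of code of your own. Each camera call takes 0.05 s, during which the arm holds its last target. There are 200 camera calls.

## Working session

There is one attempt and no reset: what is moved stays moved. The work goes in short steps, Python scripts to look and compute and a tool call to move; the robot and the scene stay as the last step left them, time stands still between calls to the robot, and variables do not carry over. Pictures are saved under pics/ and viewed, at most 10 in all, crops included, and the job is handed in when it is done.

Besides the shell and the picture viewer there is one more tool, called after "Emit:" by a JSON object that holds its "name" and its "arguments", one argument or row to a line. play_rows: Moves the arm, as the interface text tells. Its arguments: {"type":"object","properties":{"series":{"type":"array"},"newtons":{"type":"number"}},"required":["series"]}

```bash
mkdir -p pics; python3 - <<'E'
from station import r
import cv2,numpy as np,pickle
d={n:r.get_image(n) for n in("scene","side","wrist")}
pickle.dump(d,open("i0.pkl","wb"))
for n in d:
    cv2.imwrite(f"pics/{n}0.png",d[n]["image"]); print(n,d[n]["fx"],d[n]["cx"],d[n]["cy"],(-np.array(d[n]["R"]).T@d[n]["t"]).round(3),np.array(d[n]["R"]).round(2).tolist())
print(r.tips_ahead,r.get_state())
E
```

```text
scene 467.9760073498622 281.2354734217593 205.83717452597526 [ 1.225 -0.198  0.985] [[0.26, 0.97, 0.01], [0.73, -0.19, -0.66], [-0.64, 0.18, -0.75]]
side 526.2382874688686 278.1728333990122 213.64808525705337 [0.266 0.85  0.931] [[-0.96, -0.27, -0.01], [-0.18, 0.66, -0.73], [0.2, -0.7, -0.69]]
wrist 343.8965316987578 277.3847358745039 212.06579319380666 [ 0.247 -0.551  0.384] [[0.3, -0.95, -0.0], [-0.92, -0.29, 0.26], [-0.25, -0.08, -0.96]]
0.182 {'clock': 0.15, 'qpos': array([-7.93038729e+01,  2.05895887e+01,  8.65854026e+01, -6.72057173e-04,
        7.29078909e+01, -6.59604345e+00]), 'qd': array([-0.08754833, -0.11964813, -0.21789342,  0.03864621,  0.02839386,
        0.02321718]), 'effort': array([ 1.31891331e-03, -5.15755212e+01, -2.71010721e+01,  6.76026614e-02,
        3.05467949e-02, -8.51968753e-05]), 'eef_pos': array([ 0.17827221, -0.57261268,  0.40398635]), 'eef_rot': array([[ 9.54800421e-01,  2.97247502e-01, -2.79499505e-04],
       [ 2.97247593e-01, -9.54799379e-01,  1.41935057e-03],
       [ 1.55032457e-04, -1.43827708e-03, -9.99998954e-01]]), 'force': array([ 0.99842743,  0.16548305, -0.37644765]), 'wrist_torque': array([ 0.02735621,  0.04304545, -0.01566749]), 'finger_force': 0.0, 'grip_width': 0.08763836032785113}
```

View pics/scene0.png

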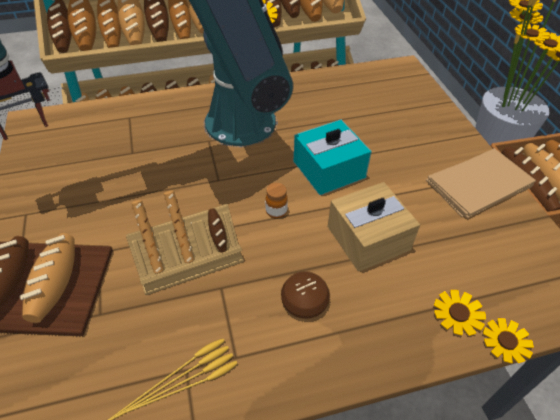

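View pics/side0.png

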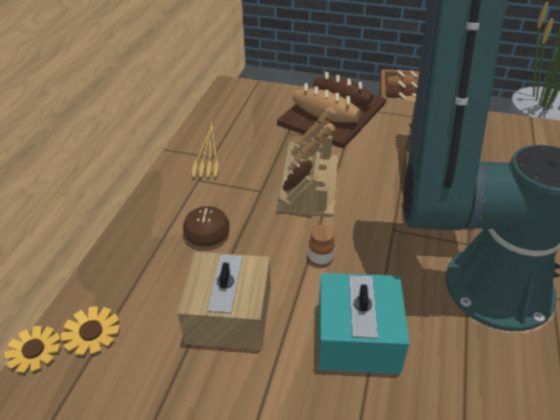

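```bash
python3 - <<'E'
import cv2,numpy as np,pickle
d=pickle.load(open("i0.pkl","rb"))
def c(n,x,y,w,h): return cv2.resize(d[n]["image"][y:y+h,x:x+w],(400,300),interpolation=cv2.INTER_CUBIC)
a=np.vstack([np.hstack([c("scene",310,170,120,90),c("scene",120,180,136,102)]),np.hstack([c("side",170,245,120,90),c("side",260,100,160,120)])])
cv2.imwrite("pics/c1.png",a)
E
cat > h.py <<'E'
import cv2,numpy as np
def cam(D):
    R=np.array(D["R"]);return R,-R.T@np.array(D["t"])
def ray(D,p):
    R,C=cam(D); v=R.T@np.array([(p[0]-D["cx"])/D["fx"],(p[1]-D["cy"])/D["fy"],1]);return C,v/np.linalg.norm(v)
def onz(D,p,z):
    C,v=ray(D,p);return C+v*(z-C[2])/v[2]
def tri(D1,p1,D2,p2):
    A=np.zeros((3,3));b=np.zeros(3);rs=[ray(D1,p1),ray(D2,p2)]
    for C,v in rs:
        P=np.eye(3)-np.outer(v,v);A+=P;b+=P@C
    X=np.linalg.solve(A,b);return X,[np.linalg.norm(np.cross(X-C,v)) for C,v in rs]
def proj(D,X):
    R,C=cam(D);q=R@(np.array(X)-C);return np.array([D["fx"]*q[0]/q[2]+D["cx"],D["fy"]*q[1]/q[2]+D["cy"]])
E
cat > m1.py <<'E'
import pickle
from h import *
d=pickle.load(open("i0.pkl","rb"))
for n,roi in(("scene",(335,188,415,232)),("side",(195,250,255,315))):
    x0,y0,x1,y1=roi; I=d[n]["image"][y0:y1,x0:x1]; h=cv2.cvtColor(I,cv2.COLOR_BGR2HSV)
    m=((h[...,1]<70)&(h[...,2]>90)).astype(np.uint8)
    m2=((h[...,2]<60)).astype(np.uint8)
    for nm,mm in(("strip",m),("black",m2)):
        c=max(cv2.findContours(mm,0,1)[0],key=cv2.contourArea); hull=cv2.convexHull(c).reshape(-1,2)+[x0,y0]
        z=.111 if nm=="strip" else .130
        P=np.array([onz(d[n],p,z)[:2] for p in hull],np.float32)
        rc=cv2.minAreaRect(P*1000); print(n,nm,cv2.contourArea(c),rc, hull.min(0),hull.max(0))
E
python3 m1.py
```

```text
scene strip 627.5 ((558.8309936523438, 228.0008544921875), (49.09738540649414, 145.92845153808594), 9.97188949584961) [345 196] [403 227]
scene black 147.0 ((558.2051391601562, 229.76531982421875), (29.236413955688477, 56.45043182373047), 16.54754638671875) [368 199] [384 213]
side strip 1353.5 ((557.455322265625, 233.47042846679688), (49.40451431274414, 148.95025634765625), 10.230052947998047) [207 254] [242 313]
side black 149.0 ((559.503173828125, 233.02586364746094), (17.67318344116211, 59.4284553527832), 19.63188362121582) [219 264] [228 287]
```

View pics/c1.png

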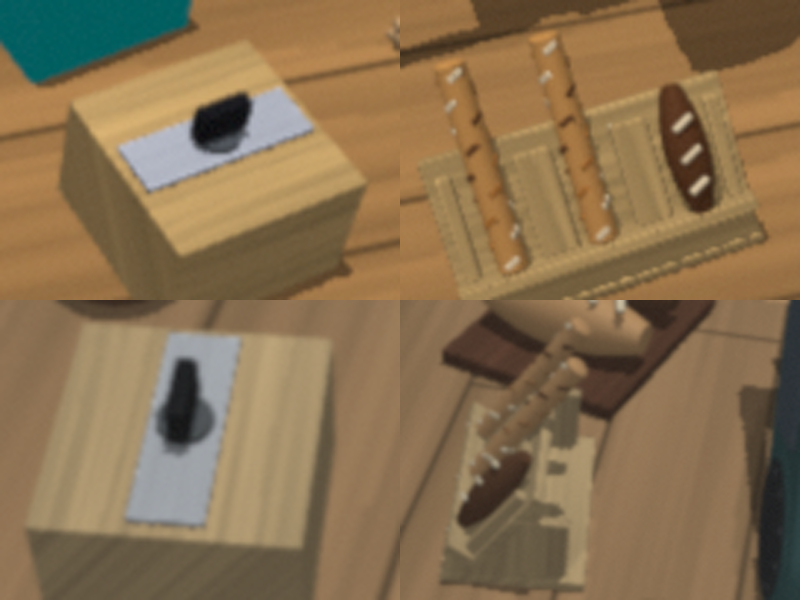

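The scene has two holder-shaped blocks. The wooden one is at scene (373,225) / side (228,300). The turquoise one, at scene (332,155), is the look-alike, so the wooden block is meant. The long sticks have tops at scene (139,203) and (170,193). The dark roll is at (218,230) and stays in the rack.

```bash
cat > m2.py <<'E'
import pickle
from h import *
d=pickle.load(open("i0.pkl","rb"));S,T=d["scene"],d["side"]
for nm,a,b,ts in(("L",(138.7,203.1),(158.1,270.1),(330,112)),("M",(170.3,192.9),(188.7,259.9),(329.2,128))):
    X,e=tri(S,a,T,ts);print(nm,"top",X.round(4),np.round(e,4),"bottom z=.03",onz(S,b,.03).round(4))
for p in((230,262),(148,292),(240,258)): print(p,onz(S,p,.0).round(3))
# back corner of rack & jar, boule
for p in((277,213),(305,310)):print(onz(S,p,0).round(3))
E
python3 m2.py
```

```text
L top [ 0.4602 -0.3196  0.1839] [0.0019 0.0019] bottom z=.03 [ 0.5423 -0.313   0.03  ]
M top [ 0.4471 -0.2465  0.1846] [0.0022 0.0022] bottom z=.03 [ 0.5311 -0.2377  0.03  ]
(230, 262) [ 0.542 -0.139  0.   ]
(148, 292) [ 0.578 -0.346  0.   ]
(240, 258) [ 0.536 -0.112  0.   ]
[0.414 0.018 0.   ]
[0.719 0.006 0.   ]
```

```bash
cat >> h.py <<'E'
from scipy.spatial.transform import Rotation as Ro
def down(yawy,tilt=0):
    a=np.radians(yawy);y=np.array([np.cos(a),np.sin(a),0]);z=np.array([0,0,-1.]);return np.column_stack([np.cross(y,z),y,z])
def go(s,p,R):
    R0=np.array(s["eef_rot"]);sh=R0.T@(np.array(p)-s["eef_pos"]);rv=Ro.from_matrix(R0.T@R).as_rotvec()
    print("row",sh.round(4).tolist(),rv.round(4).tolist(),"|d|",np.linalg.norm(sh).round(3),np.degrees(np.linalg.norm(rv)).round(1))
E
python3 -c "
from h import *;from station import r
go(r.get_state(),[.558,.231,.40],down(10))"
```

```text
row [0.6014, -0.6544, 0.005] [-0.0011, -0.0012, -1.4435] |d| 0.889 82.7
```

Emit:
{"name": "play_rows", "arguments": {
  "series": [
    [[0.04,-0.044,0,0,0,-0.1,-1],[0.08,-0.087,0,0,0,-0.2,-1],[0.12,-0.131,0,0,0,-0.3,-1],[0.15,-0.164,0,0,0,-0.4,-1],[0.18,-0.196,0,0,0,-0.5,-1],[0.21,-0.229,0,0,0,-0.6,-1],[0.24,-0.262,0,0,0,-0.7,-1],[0.27,-0.294,0,0,0,-0.8,-1],[0.3,-0.327,0,0,0,-0.9,-1],[0.33,-0.36,0,0,0,-1.0,-1],[0.36,-0.393,0,0,0,-1.1,-1],[0.39,-0.425,0,0,0,-1.2,-1],[0.42,-0.458,0,0,0,-1.3,-1],[0.45,-0.491,0,0,0,-1.4,-1],[0.48,-0.523,0,0,0,-1.4435,-1],[0.51,-0.556,0,0,0,-1.4435,-1],[0.54,-0.589,0,0,0,-1.4435,-1],[0.57,-0.62,0,0,0,-1.4435,-1],[0.601,-0.654,0.005,0,0,-1.4435,-1],[0.601,-0.654,0.005,0,0,-1.4435,-1]]
  ]
}}

```text
clock: 1.82
eef_pos: [0.5345, 0.1829, 0.4015]
eef_rot: [[-0.174, 0.985, -0.0], [0.985, 0.174, -0.0], [-0.0, -0.0, -1.0]]
force: [0.7, -1.3, -0.3]
grip_width: 0.0875
finger_force: 0.0
```

```bash
cat > w.py <<'E'
import sys,pickle
from h import *;from station import r
n=sys.argv[1]; D=r.get_image("wrist");pickle.dump(D,open(n+".pkl","wb"));cv2.imwrite(f"pics/{n}.png",D["image"])
s=r.get_state();print(s["clock"],s["eef_pos"].round(4),s["eef_rot"].round(3).tolist(),s["force"].round(1),s["grip_width"],s["qpos"].round(1))
E
python3 w.py w1; python3 -c "
import pickle
from h import *;from station import r
D=pickle.load(open('w1.pkl','rb'));print(proj(D,[.558,.231,.146]),proj(D,[.558,.231,.111]))
go(r.get_state(),[.558,.231,.301],down(10))"
```

```text
1.8667 [0.5375 0.1883 0.4014] [[-0.175, 0.984, 0.004], [0.984, 0.175, 0.006], [0.005, 0.005, -1.0]] [4.2 4.5 0.9] 0.08765001060038309 [12.3 18.1 90.7  0.3 70.8  2.1]
[323.12580112 162.47663928] [317.34427115 156.93659598]
row [0.038, 0.0272, 0.1007] [0.0047, -0.0048, 0.0019] |d| 0.111 0.4
```

View pics/w1.png

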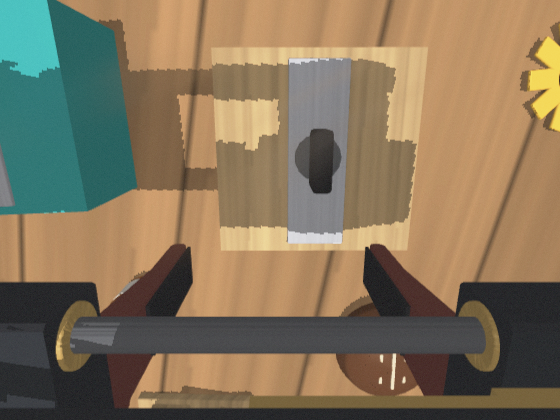

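The wrist view shows the knob bar's top at (321,160) and the hub at (317,157). That is within about 2 px of my estimate, so I'm moving over it and then down.

Emit:
{"name": "play_rows", "arguments": {
  "series": [
    [[0.022,0.016,0,0,0,0,-1],[0.044,0.032,0,0,0,0,-1],[0.044,0.032,0,0,0,0,-1],[0.044,0.032,0,0,0,0,-1],[0.044,0.032,0,0,0,0,-1]]
  ]
}}

```text
clock: 2.28
eef_pos: [0.5575, 0.229, 0.4012]
eef_rot: [[-0.174, 0.985, -0.001], [0.985, 0.174, -0.001], [-0.0, -0.001, -1.0]]
force: [-0.8, -0.1, -0.5]
grip_width: 0.0878
finger_force: 0.0
```

```bash
python3 w.py w2; cat > k.py <<'E'
import pickle
from h import *;from station import r
D=pickle.load(open('w2.pkl','rb'));I=D["image"]
m=(I.max(2)<45).astype(np.uint8); u,v=proj(D,[.558,.231,.146]); print(u,v)
n,l,st,ce=cv2.connectedComponentsWithStats(m)
for i in range(1,n):
    if 150<st[i,4]<20000: print(st[i],ce[i], onz(D,ce[i],.146).round(4))
h=cv2.cvtColor(I,cv2.COLOR_BGR2HSV)
c=max(cv2.findContours(((h[...,1]<60)&(h[...,2]>75)).astype(np.uint8)[:270],0,1)[0],key=cv2.contourArea)
P=np.array([onz(D,p,.110)[:2] for p in cv2.convexHull(c).reshape(-1,2)],np.float32)
print(cv2.minAreaRect(P*1000))
go(r.get_state(),[.558,.231,.301],down(10))
E
python3 k.py
```

```text
2.3333 [0.5574 0.2286 0.4014] [[-0.173, 0.985, -0.001], [0.985, 0.173, -0.001], [-0.0, -0.001, -1.0]] [-0.6 -0.3  0.2] 0.08779527949257565 [15.7 20.9 86.4 -0.  72.7  5.8]
278.64634218307924 220.49864024837225
[269 199  19  49 735] [278.44353741 225.95646259] [0.5586 0.227  0.146 ]
[ 363  247   47   69 1596] [382.61466165 288.65100251] [0.6446 0.1918 0.146 ]
[ 146  256   46   60 1498] [171.10547397 290.52536716] [0.4876 0.1625 0.146 ]
[    0   283   560   137 11756] [166.97073835 376.2072984 ] [0.4915 0.0848 0.146 ]
[ 443  283  117  112 5635] [502.01792369 328.62945874] [0.7451 0.1746 0.146 ]
((556.1931762695312, 239.78981018066406), (46.09501266479492, 126.16742706298828), 10.055021286010742)
row [0.0023, 0.0011, 0.1004] [-0.0013, 0.0004, -0.0004] |d| 0.1 0.1
```

Emit:
{"name": "play_rows", "arguments": {
  "newtons": 25,
  "series": [
    [[0.001,0.001,0.03,0,0,0,-1],[0.001,0.001,0.06,0,0,0,-1],[0.001,0.001,0.085,0,0,0,-1],[0.001,0.001,0.1,0,0,0,-1],[0.001,0.001,0.1,0,0,0,-1],[0.001,0.001,0.1,0,0,0,1],[0.001,0.001,0.1,0,0,0,1],[0.001,0.001,0.1,0,0,0,1],[0.001,0.001,0.1,0,0,0,1],[0.001,0.001,0.1,0,0,0,1],[0.001,0.001,0.1,0,0,0,1],[0.001,0.001,0.1,0,0,0,1],[0.001,0.001,0.1,0,0,0,1],[0.001,0.001,0.1,0,0,0,1]]
  ]
}}

```text
clock: 3.5
eef_pos: [0.5588, 0.2307, 0.3017]
eef_rot: [[-0.174, 0.985, -0.0], [0.985, 0.174, 0.0], [0.0, 0.0, -1.0]]
force: [-0.0, -0.1, -1.0]
grip_width: 0.0312
finger_force: 0.0
```

Emit:
{"name": "play_rows", "arguments": {
  "series": [
    [[0,0,0,0,0,0,1],[0,0,0,0,0,0,1],[0,0,0,0,0,0,1],[0,0,0,0,0,0,1],[0,0,0,0,0,0,1],[0,0,0,0,0,0,1]]
  ]
}}

```text
clock: 4.0
eef_pos: [0.5579, 0.2305, 0.3015]
eef_rot: [[-0.174, 0.985, -0.002], [0.985, 0.174, -0.0], [-0.0, -0.002, -1.0]]
force: [-4.3, -0.7, 3.1]
grip_width: 0.0139
finger_force: 25.0
```

Emit:
{"name": "play_rows", "arguments": {
  "series": [
    [[0,0,0,0,0,0.1,1],[0,0,0,0,0,0.2,1],[0,0,0,0,0,0.3,1],[0,0,0,0,0,0.4,1],[0,0,0,0,0,0.5,1],[0,0,0,0,0,0.6,1],[0,0,0,0,0,0.7,1],[0,0,0,0,0,0.8,1],[0,0,0,0,0,0.9,1],[0,0,0,0,0,1.0,1],[0,0,0,0,0,1.1,1],[0,0,0,0,0,1.2,1],[0,0,0,0,0,1.3,1],[0,0,0,0,0,1.4,1],[0,0,0,0,0,1.5,1],[0,0,0,0,0,1.54,1],[0,0,0,0,0,1.54,1],[0,0,0,0,0,1.54,1]]
  ]
}}

```text
clock: 5.5
eef_pos: [0.5581, 0.2304, 0.3015]
eef_rot: [[0.979, 0.203, -0.002], [0.203, -0.979, -0.001], [-0.002, 0.0, -1.0]]
force: [-5.2, -1.5, 3.4]
grip_width: 0.0137
finger_force: 25.0
```

Emit:
{"name": "play_rows", "arguments": {
  "series": [
    [[0,0,0,0,0,0,-1],[0,0,0,0,0,0,-1],[0,0,0,0,0,0,-1],[0,0,0,0,0,0,-1],[0,0,0,0,0,0,-1],[0,0,0,0,0,0,-1],[0,0,0,0,0,0,-1],[0,0,-0.03,0,0,0,-1],[0,0,-0.06,0,0,0,-1],[0,0,-0.1,0,0,0,-1],[0,0,-0.1,0,0,0,-1],[0,0,-0.1,0,0,0,-1]]
  ]
}}

```text
clock: 6.5
eef_pos: [0.5598, 0.231, 0.4045]
eef_rot: [[0.979, 0.204, 0.006], [0.204, -0.979, 0.002], [0.006, -0.001, -1.0]]
force: [0.1, 1.0, 0.2]
grip_width: 0.0868
finger_force: 0.0
```

```bash
python3 w.py w3; python3 - <<'E'
from station import r
import pickle,cv2
D={n:r.get_image(n) for n in("scene","side")};pickle.dump(D,open("i3.pkl","wb"))
E
python3 - <<'E'
import pickle
import sys; sys.path.insert(0,'.')
from h import *
D=pickle.load(open('w3.pkl','rb'));I=D["image"]
S=pickle.load(open('i3.pkl','rb'))["scene"]["image"]
a=cv2.resize(I,(400,300)); b=cv2.resize(S[160:280,310:470],(400,300))
cv2.imwrite('pics/c3.png',np.hstack([a,b]))
E
```

```text
6.55 [0.5589 0.2307 0.4025] [[0.979, 0.204, 0.002], [0.204, -0.979, 0.001], [0.002, -0.0, -1.0]] [-0.3  0.1 -0.5] 0.08782508011952045 [15.9 21.  86.1  0.  72.7 94.1]
```

View pics/c3.png

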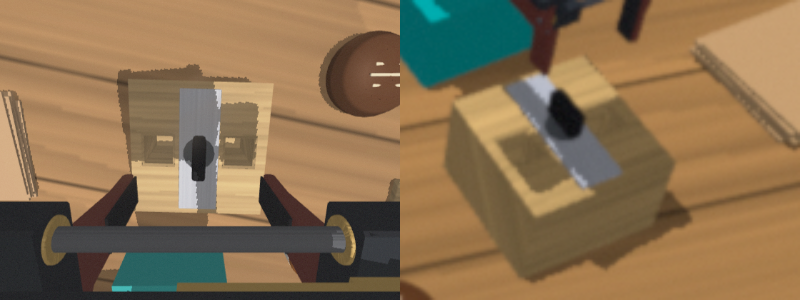

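The shutter is open: both wells are free at wrist-crop (160,150) and (239,150), and the strip now lies along x. Next is the pre-grasp for the middle stick.

```bash
cat >> h.py <<'E'
yaw=np.radians(10);X=np.array([np.cos(yaw),np.sin(yaw),0]);Y=np.array([-np.sin(yaw),np.cos(yaw),0]);Z=np.array([0,0,1.])
U=-np.cos(np.radians(55))*X+np.sin(np.radians(55))*Z; N=np.sin(np.radians(55))*X+np.cos(np.radians(55))*Z
PICK=np.column_stack([N,-Y,-U])
E
python3 -c "
from h import *;from station import r
s=r.get_state();top=np.array([.447,-.2465,.1845])
p=top+.128*U+.11*N;print(p)
go(s,p,PICK)"
```

```text
[ 0.4634354  -0.243602    0.35244487]
row [-0.1893, 0.4448, 0.0484] [-0.0093, 0.6132, 0.0299] |d| 0.486 35.2
```

Emit:
{"name": "play_rows", "arguments": {
  "series": [
    [[-0.016,0.036,0,0,0.05,0,-1],[-0.032,0.073,0,0,0.1,0,-1],[-0.047,0.11,0,0,0.15,0,-1],[-0.063,0.146,0,0,0.2,0.01,-1],[-0.079,0.183,0,0,0.25,0.01,-1],[-0.095,0.22,0.01,0,0.3,0.015,-1],[-0.11,0.257,0.02,-0.005,0.35,0.02,-1],[-0.126,0.294,0.02,-0.005,0.4,0.02,-1],[-0.142,0.33,0.03,-0.005,0.45,0.02,-1],[-0.158,0.37,0.03,-0.01,0.5,0.03,-1],[-0.173,0.407,0.04,-0.01,0.56,0.03,-0.3],[-0.189,0.445,0.048,-0.009,0.613,0.03,-0.3],[-0.189,0.445,0.048,-0.009,0.613,0.03,-0.3],[-0.189,0.445,0.048,-0.009,0.613,0.03,-0.3],[-0.189,0.445,0.048,-0.009,0.613,0.03,-0.3]]
  ]
}}

```text
clock: 7.9
eef_pos: [0.4637, -0.2437, 0.352]
eef_rot: [[0.808, 0.171, 0.564], [0.138, -0.985, 0.102], [0.573, -0.004, -0.819]]
force: [0.1, 0.7, -0.6]
grip_width: 0.0589
finger_force: 0.0
```

```bash
python3 w.py w4; python3 -c "
import pickle
from h import *
D=pickle.load(open('w4.pkl','rb'))
for t in([.447,-.2465,.1845],[.4602,-.3196,.1839]):
  t=np.array(t);print([proj(D,t-k*U).round(1) for k in(0,.06,.18)])"
```

```text
7.95 [ 0.464  -0.2427  0.3525] [[0.807, 0.173, 0.564], [0.14, -0.985, 0.102], [0.574, -0.003, -0.819]] [0.1 0.1 0.4] 0.05757839201716778 [-45.8  13.9 111.8  44.8  42.5   3.5]
[array([280.1, 546.4]), array([279.6, 428. ]), array([279.1, 317.7])]
[array([448.3, 544.6]), array([401.3, 427. ]), array([357.5, 317.2])]
```

View pics/w4.png

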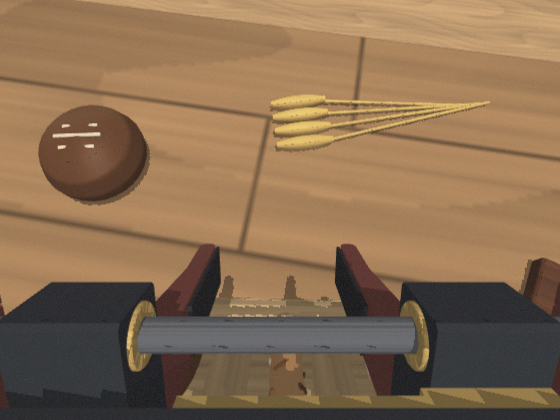

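```bash
python3 -c "
import pickle
from h import *
D=pickle.load(open('w4.pkl','rb'));S=pickle.load(open('i3.pkl','rb'));s=S['scene']['image']
W=cv2.resize(D['image'][345:400,200:380],(800,244),interpolation=2)
a=cv2.resize(s[180:280,125:255],(400,308),interpolation=2);b=cv2.resize(S['side']['image'][100:200,265:395],(400,308),interpolation=2)
cv2.imwrite('pics/c4.png',np.vstack([W,np.hstack([a,b])]))"
```

```text
(no output)
```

View pics/c4.png

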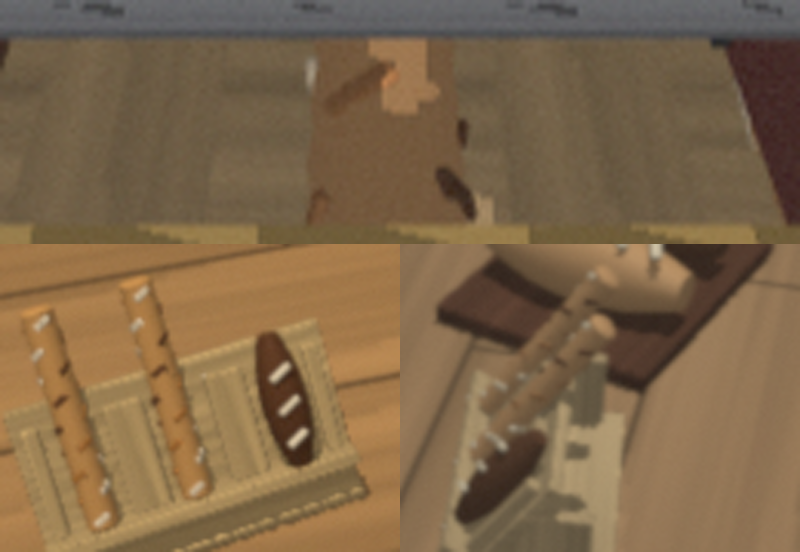

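```bash
python3 -c "
import pickle
from h import *
W=pickle.load(open('w4.pkl','rb'));I=pickle.load(open('i3.pkl','rb'));S,T=I['scene'],I['side']
def pl(D,a,b):
    C,v=ray(D,a);_,w=ray(D,b);n=np.cross(v,w);n/=np.linalg.norm(n);return n,n@C
B=np.column_stack([X,Y,Z])
P={'s':pl(S,(169.5,193.5),(189,260.5)),'w':pl(W,(286.4,356),(287.4,393)),'t':pl(T,(329.5,128.5),(291,168))}
for a,b in('sw','st','tw'):
    n1,d1=P[a];n2,d2=P[b];v=np.cross(n1,n2);v/=np.linalg.norm(v);v*=np.sign(v[2])
    p=np.linalg.lstsq(np.array([n1,n2,Z]),np.array([d1,d2,.16]),rcond=None)[0]
    print(a+b,'at z=.16',p.round(4),(B.T@p).round(4),'dir in rack',(B.T@v).round(3))
t=np.array([.447,-.2465,.1845]);t2=t-(.0245/U[2])*U;print((B.T@t2).round(4),(B.T@U).round(3))
t=np.array([.4602,-.3196,.1839]);t2=t-(.0239/U[2])*U;print('L',(B.T@t2).round(4))
# wells
w=pickle.load(open('w3.pkl','rb'))
for k in(-.048,.048): print('well',proj(w,np.array([.558,.231,.105])+k*Y)*400/560)
"
```

```text
sw at z=.16 [ 0.4787 -0.2459  0.16  ] [ 0.4288 -0.3253  0.16  ] dir in rack [-0.426  0.009  0.905]
st at z=.16 [ 0.4618 -0.2475  0.16  ] [ 0.4118 -0.324   0.16  ] dir in rack [-0.579  0.024  0.815]
tw at z=.16 [ 0.4612 -0.2493  0.16  ] [ 0.4109 -0.3256  0.16  ] dir in rack [-0.586  0.005  0.81 ]
[ 0.4146 -0.3204  0.16  ] [-0.574 -0.     0.819]
L [ 0.4144 -0.3947  0.16  ]
well [239.12830656 152.32699708]
well [157.72618602 149.90574512]
```

```bash
python3 -c "
from h import *;from station import r
B=np.column_stack([X,Y,Z]);top=B@[.395,-.325,.1845];print(top)
go(r.get_state(),top+.128*U,PICK)"
```

```text
[ 0.44543472 -0.25147149  0.1845    ]
row [-0.1126, 0.0056, -0.0018] [-0.0027, -0.0, -0.0022] |d| 0.113 0.2
```

Emit:
{"name": "play_rows", "arguments": {
  "newtons": 20,
  "series": [
    [[-0.02,0.006,0,0,0,0,-0.3],[-0.05,0.006,-0.002,0,0,0,-0.3],[-0.08,0.006,-0.002,0,0,0,-0.3],[-0.1,0.006,-0.002,0,0,0,-0.3],[-0.112,0.006,-0.002,0,0,0,-0.3],[-0.112,0.006,-0.002,0,0,0,-0.3],[-0.112,0.006,-0.002,0,0,0,-0.3]]
  ]
}}

```text
clock: 8.53
eef_pos: [0.3745, -0.2642, 0.2908]
eef_rot: [[0.806, 0.175, 0.566], [0.142, -0.985, 0.102], [0.575, -0.002, -0.818]]
force: [-0.0, -0.1, 0.8]
grip_width: 0.0572
finger_force: 0.0
```

Emit:
{"name": "play_rows", "arguments": {
  "series": [
    [[0,0,0,0,0,0,1],[0,0,0,0,0,0,1],[0,0,0,0,0,0,1],[0,0,0,0,0,0,1],[0,0,0,0,0,0,1],[0,0,0,0,0,0,1],[0,0,0,0,0,0,1],[0,0,0,0,0,0,1],[0,0,0,0,0,0,1]]
  ]
}}

```text
clock: 9.28
eef_pos: [0.3744, -0.2655, 0.291]
eef_rot: [[0.805, 0.173, 0.567], [0.141, -0.985, 0.1], [0.576, -0.001, -0.817]]
force: [1.8, 0.0, 2.0]
grip_width: 0.0261
finger_force: 20.0
```

Emit:
{"name": "play_rows", "arguments": {
  "series": [
    [[0,0,-0.01,0,0,0,1],[0,0,-0.025,0,0,0,1],[0.005,0,-0.045,0,0,0,1],[0.02,0,-0.06,0,0,0,1],[0.05,0,-0.075,0,0,0,1],[0.08,0,-0.09,0,0,0,1],[0.11,0,-0.1,0,0,0,1],[0.14,0,-0.11,0,0,0,1],[0.16,0,-0.12,0,0,0,1],[0.16,0,-0.12,0,0,0,1],[0.16,0,-0.12,0,0,0,1]]
  ]
}}

```text
clock: 10.2
eef_pos: [0.435, -0.2547, 0.4812]
eef_rot: [[0.805, 0.175, 0.567], [0.144, -0.985, 0.1], [0.575, 0.001, -0.818]]
force: [0.4, -0.0, -1.7]
grip_width: 0.0258
finger_force: 20.0
```

```bash
python3 -c "
from h import *;from station import r
s=r.get_state();print(s['eef_pos'],s['grip_width'],s['finger_force'],s['force'])
w=np.array([.558,.231,0])+.048*Y;print(w)
go(s,w+[0,0,.49],down(10))
go(s,(w+[0,0,.49]+s['eef_pos'])/2,down(-35))"
```

```text
[ 0.43503972 -0.25472689  0.48123988] 0.025780701202497362 19.984989166259766 [ 0.35071796 -0.00208899 -1.67487151]
[0.54966489 0.27827077 0.        ]
row [0.1741, -0.5047, 0.1108] [0.4806, -0.4791, -1.5153] |d| 0.545 95.1
row [0.087, -0.2524, 0.0554] [0.2414, -0.5802, -0.7584] |d| 0.273 56.4
```

Emit:
{"name": "play_rows", "arguments": {
  "series": [
    [[0.011,-0.032,0.007,0.03,-0.03,-0.095,1],[0.022,-0.063,0.014,0.06,-0.06,-0.19,1],[0.033,-0.095,0.021,0.09,-0.09,-0.284,1],[0.044,-0.126,0.028,0.12,-0.12,-0.379,1],[0.054,-0.158,0.035,0.15,-0.15,-0.474,1],[0.065,-0.189,0.042,0.18,-0.18,-0.568,1],[0.076,-0.221,0.049,0.21,-0.21,-0.663,1],[0.087,-0.252,0.055,0.24,-0.24,-0.758,1],[0.098,-0.284,0.062,0.27,-0.27,-0.852,1],[0.109,-0.315,0.069,0.3,-0.3,-0.947,1],[0.12,-0.347,0.076,0.33,-0.33,-1.042,1],[0.131,-0.379,0.083,0.36,-0.36,-1.136,1],[0.141,-0.41,0.09,0.39,-0.39,-1.231,1],[0.152,-0.442,0.097,0.42,-0.42,-1.326,1],[0.163,-0.473,0.104,0.45,-0.45,-1.42,1],[0.174,-0.505,0.111,0.481,-0.479,-1.515,1],[0.174,-0.505,0.111,0.481,-0.479,-1.515,1],[0.174,-0.505,0.111,0.481,-0.479,-1.515,1]]
  ]
}}

```text
clock: 11.7
eef_pos: [0.5502, 0.2788, 0.4873]
eef_rot: [[-0.174, 0.985, -0.006], [0.985, 0.174, 0.0], [0.001, -0.005, -1.0]]
force: [0.0, -0.9, -1.3]
grip_width: 0.0258
finger_force: 20.0
```

```bash
cat > c5.py <<'E'
import pickle
from h import *;from station import r
I={n:r.get_image(n) for n in('scene','side','wrist')};pickle.dump(I,open('i5.pkl','wb'))
a=cv2.resize(I['scene']['image'][80:260,320:440],(400,600),interpolation=2);b=cv2.resize(I['side']['image'][130:340,160:300],(400,600),interpolation=2)
cv2.imwrite('pics/c5.png',np.hstack([a,b]))
s=r.get_state();print(s['eef_pos'],s['eef_rot'].round(3).tolist(),s['force'],s['wrist_torque'],s['grip_width'])
w=np.array([.558,.231,0])+.048*Y
p=s['eef_pos']
for k in(.128,.308): print([proj(I[n],p+s['eef_rot'][:,2]*k) for n in('scene','side')])
go(s,w+[0,0,.318],down(10))
E
python3 c5.py
```

```text
[0.55004651 0.27651949 0.48925052] [[-0.17, 0.985, -0.003], [0.985, 0.17, 0.001], [0.002, -0.003, -1.0]] [-0.25047259  0.5396824  -0.53285086] [-0.06509903 -0.10330423  0.03723905] 0.0255963503490665
[array([413.39301326, 125.70424398]), array([208.26817906, 203.92352901])]
[array([396.58446733, 184.97098893]), array([218.41468468, 276.18594931])]
row [0.0015, 0.0004, 0.1713] [-0.0028, -0.0016, -0.0035] |d| 0.171 0.3
```

View pics/c5.png

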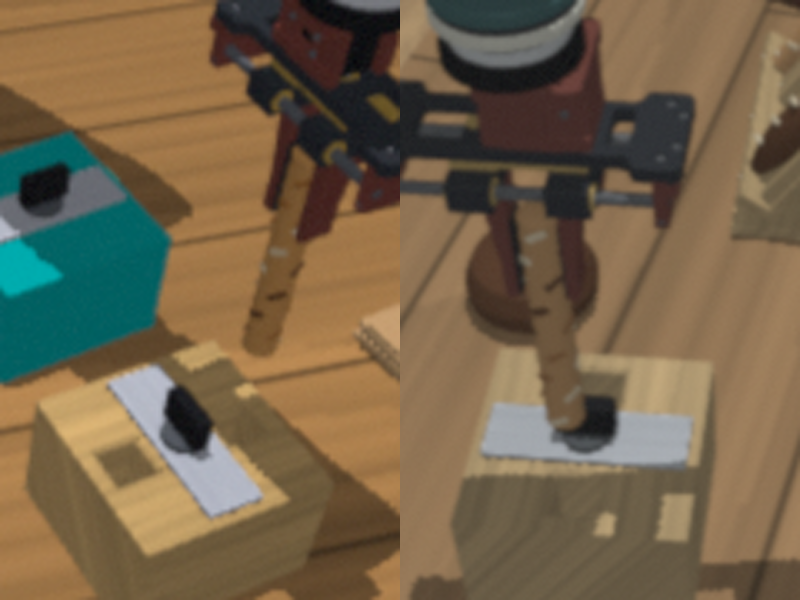

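Emit:
{"name": "play_rows", "arguments": {
  "series": [
    [[0,0,0.03,-0.003,-0.002,0,1],[0,0,0.055,-0.003,-0.002,0,1],[0,0,0.07,-0.003,-0.002,0,1],[0,0,0.08,-0.003,-0.002,0,1],[0,0,0.087,-0.003,-0.002,0,1],[0,0,0.094,-0.003,-0.002,0,1],[0,0,0.1,-0.003,-0.002,0,1],[0,0,0.1,-0.003,-0.002,0,1]]
  ]
}}

```text
clock: 12.52
eef_pos: [0.5504, 0.2781, 0.3901]
eef_rot: [[-0.172, 0.985, 0.002], [0.985, 0.172, 0.001], [0.0, 0.002, -1.0]]
force: [0.3, -1.2, -0.4]
grip_width: 0.0256
finger_force: 20.0
```

Emit:
{"name": "play_rows", "arguments": {
  "series": [
    [[0,0,0.015,0,0,0,1],[0,0,0.03,0,0,0,1],[0,0,0.045,0,0,0,1],[0,0,0.055,0,0,0,1],[0,0,0.062,0,0,0,1],[0,0,0.065,0,0,0,1],[0,0,0.068,0,0,0,1],[0,0,0.068,0,0,0,1]]
  ]
}}

```text
clock: 13.18
eef_pos: [0.5508, 0.2786, 0.3227]
eef_rot: [[-0.172, 0.985, 0.003], [0.985, 0.172, 0.001], [0.0, 0.003, -1.0]]
force: [0.7, -0.4, -0.8]
grip_width: 0.0257
finger_force: 20.0
```

Emit:
{"name": "play_rows", "arguments": {
  "series": [
    [[0,0,0.001,0,0,0,1],[0,0,0.002,0,0,0,1],[0,0,0.003,0,0,0,1],[0,0,0.004,0,0,0,1],[0,0,0.005,0,0,0,1],[0,0,0.005,0,0,0,1]]
  ]
}}

```text
clock: 13.68
eef_pos: [0.5506, 0.2785, 0.3175]
eef_rot: [[-0.172, 0.985, 0.003], [0.985, 0.172, 0.001], [0.0, 0.003, -1.0]]
force: [-0.2, 0.1, -0.1]
grip_width: 0.026
finger_force: 20.0
```

Emit:
{"name": "play_rows", "arguments": {
  "series": [
    [[0,0,0.001,0,0,0,1],[0,0,0.002,0,0,0,1],[0,0,0.003,0,0,0,1],[0,0,0.004,0,0,0,1],[0,0,0.004,0,0,0,1]]
  ]
}}

```text
clock: 14.1
eef_pos: [0.5506, 0.2785, 0.3134]
eef_rot: [[-0.172, 0.985, 0.002], [0.985, 0.172, 0.001], [0.0, 0.003, -1.0]]
force: [0.2, 1.0, -0.2]
grip_width: 0.026
finger_force: 20.0
```

Emit:
{"name": "play_rows", "arguments": {
  "series": [
    [[0,0,0.002,0,0,0,1],[0,0,0.003,0,0,0,1],[0,0,0.003,0,0,0,-0.2],[0,0,0.003,0,0,0,-0.2],[0,0,0.003,0,0,0,-0.2],[0,0,0.003,0,0,0,-0.2],[0,0,0.003,0,0,0,-0.2],[0,0,0.003,0,0,0,-0.2],[0,0,-0.03,0,0,0,-0.2],[0,0,-0.07,0,0,0,-0.2],[0,0,-0.11,0,0,0,-0.2],[0,0,-0.14,0,0,0,-0.2],[0,0,-0.14,0,0,0,-0.2]]
  ]
}}

```text
clock: 15.18
eef_pos: [0.5519, 0.2791, 0.4611]
eef_rot: [[-0.172, 0.985, 0.014], [0.985, 0.172, 0.005], [0.003, 0.015, -1.0]]
force: [1.1, 1.0, 1.2]
grip_width: 0.0526
finger_force: 0.0
```

```bash
cat > c6.py <<'E'
import pickle
from h import *;from station import r
B=np.column_stack([X,Y,Z])
I={n:r.get_image(n) for n in('scene','side')};pickle.dump(I,open('i6.pkl','wb'))
a=cv2.resize(I['scene']['image'][140:270,310:440],(400,400),interpolation=2);b=cv2.resize(I['side']['image'][210:340,160:290],(400,400),interpolation=2)
cv2.imwrite('pics/c6.png',np.hstack([a,b]))
s=r.get_state();print(s['eef_pos'],s['grip_width'])
w=np.array([.558,.231,0])+.048*Y
for z in(.105,.19): print([(proj(I[n],w+[0,0,z])-o)*400/130 for n,o in(('scene',(310,140)),('side',(160,210)))])
top=B@[.395,-.404,.1845];p=top+.128*U+.11*N
go(s,p,PICK);print(p)
E
python3 c6.py
```

```text
[0.55052443 0.27849884 0.45514475] 0.052523741879011494
[array([250.00154706, 203.31767247]), array([188.82736845, 283.10639171])]
[array([270.62158092, 130.66839555]), array([176.75746857, 195.76398995])]
row [-0.583, -0.1786, 0.101] [-0.4738, 0.4731, 1.5167] |d| 0.618 95.0
[ 0.47558832 -0.3263733   0.35244487]
```

View pics/c6.png

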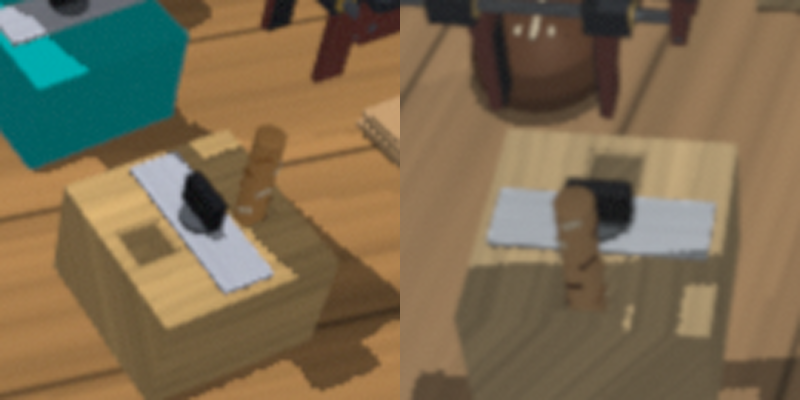

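The scene crop shows the first stick standing in the left well. Its top is at (270,133), where a fully seated stick should be at (271,131), so it is on the floor. Next is the second stick.

Emit:
{"name": "play_rows", "arguments": {
  "series": [
    [[-0.034,-0.0105,0,-0.028,0.028,0.089,-0.3],[-0.069,-0.021,0,-0.056,0.056,0.178,-0.3],[-0.103,-0.0315,0,-0.084,0.083,0.268,-0.3],[-0.137,-0.042,0,-0.111,0.111,0.357,-0.3],[-0.171,-0.0525,0.005,-0.139,0.139,0.446,-0.3],[-0.206,-0.063,0.01,-0.167,0.167,0.535,-0.3],[-0.24,-0.0735,0.015,-0.195,0.195,0.624,-0.3],[-0.274,-0.084,0.02,-0.223,0.223,0.714,-0.3],[-0.309,-0.0945,0.025,-0.251,0.25,0.803,-0.3],[-0.343,-0.105,0.03,-0.279,0.278,0.892,-0.3],[-0.377,-0.1155,0.04,-0.307,0.306,0.981,-0.3],[-0.412,-0.126,0.05,-0.334,0.334,1.07,-0.3],[-0.446,-0.1365,0.06,-0.362,0.362,1.16,-0.3],[-0.48,-0.147,0.07,-0.39,0.39,1.249,-0.3],[-0.514,-0.1575,0.08,-0.418,0.417,1.338,-0.3],[-0.549,-0.168,0.09,-0.446,0.445,1.427,-0.3],[-0.583,-0.179,0.101,-0.474,0.473,1.517,-0.3],[-0.583,-0.179,0.101,-0.474,0.473,1.517,-0.3],[-0.583,-0.179,0.101,-0.474,0.473,1.517,-0.3]]
  ]
}}

```text
clock: 16.87
eef_pos: [0.4733, -0.3277, 0.3491]
eef_rot: [[0.811, 0.17, 0.56], [0.138, -0.985, 0.1], [0.569, -0.004, -0.823]]
force: [0.4, 0.8, -0.1]
grip_width: 0.0569
finger_force: 0.0
```

```bash
python3 w.py w7; cat > m7.py <<'E'
import pickle
from h import *;from station import r
B=np.column_stack([X,Y,Z]);D=pickle.load(open('w7.pkl','rb'));M=pickle.load(open('w4.pkl','rb'))
def seg(D):
    h=cv2.cvtColor(D['image'],cv2.COLOR_BGR2HSV);o=[]
    for y in range(358,390,4):
        row=cv2.GaussianBlur(D['image'],(5,5),0)[y].astype(float); rb=row[:,2]-1.35*row[:,1]
        x=np.where(rb[215:350]>0)[0]+215
        o.append((y,x.min(),x.max(),len(x),np.median(x)) if len(x) else (y,))
    return o
print(seg(M));print(seg(D))
top=B@[.395,-.404,.1845];print([proj(D,top-k*U).round(1) for k in(.04,.09,.12)])
go(r.get_state(),top+.128*U,PICK)
E
python3 m7.py
```

```text
16.9167 [ 0.4736 -0.3264  0.3498] [[0.81, 0.173, 0.56], [0.14, -0.985, 0.101], [0.569, -0.003, -0.822]] [-0.1 -0.1 -0. ] 0.056958024947472326 [-51.6  18.7 104.6  42.9  47.5   1.3]
[(358, np.int64(286), np.int64(286), 1, np.float64(286.0)), (362, np.int64(280), np.int64(289), 10, np.float64(284.5)), (366, np.int64(274), np.int64(283), 10, np.float64(278.5)), (370, np.int64(274), np.int64(276), 3, np.float64(275.0)), (374, np.int64(303), np.int64(303), 1, np.float64(303.0)), (378,), (382,), (386, np.int64(299), np.int64(302), 4, np.float64(300.5))]
[(358, np.int64(262), np.int64(272), 11, np.float64(267.0)), (362, np.int64(259), np.int64(264), 6, np.float64(261.5)), (366,), (370,), (374,), (378, np.int64(284), np.int64(287), 4, np.float64(285.5)), (382, np.int64(256), np.int64(289), 8, np.float64(285.5)), (386, np.int64(255), np.int64(258), 4, np.float64(256.5))]
[array([278.1, 453. ]), array([278.1, 384.4]), array([278. , 355.3])]
row [-0.1069, 0.0007, -0.0004] [-0.0021, 0.0058, -0.0027] |d| 0.107 0.4
```

```bash
python3 -c "
import pickle
from h import *
for n in('w4','w7'):
    I=pickle.load(open(n+'.pkl','rb'))['image'][360:390].astype(float); m=np.median(I[...,2]/I[...,1],0); print(n,[(c,round(m[c],2)) for c in range(232,324,4)])
    x=np.where(m[230:330]>1.24)[0]+230; print(x.min(),x.max(),np.median(x),len(x))
"
```

```text
w4 [(232, np.float64(1.18)), (236, np.float64(1.18)), (240, np.float64(1.18)), (244, np.float64(1.18)), (248, np.float64(1.18)), (252, np.float64(1.18)), (256, np.float64(1.18)), (260, np.float64(1.18)), (264, np.float64(1.18)), (268, np.float64(1.18)), (272, np.float64(1.32)), (276, np.float64(1.33)), (280, np.float64(1.32)), (284, np.float64(1.32)), (288, np.float64(1.32)), (292, np.float64(1.32)), (296, np.float64(1.31)), (300, np.float64(1.32)), (304, np.float64(1.22)), (308, np.float64(1.18)), (312, np.float64(1.18)), (316, np.float64(1.18)), (320, np.float64(1.18))]
270 303 286.5 34
w7 [(232, np.float64(1.18)), (236, np.float64(1.18)), (240, np.float64(1.19)), (244, np.float64(1.18)), (248, np.float64(1.19)), (252, np.float64(1.18)), (256, np.float64(1.32)), (260, np.float64(1.32)), (264, np.float64(1.32)), (268, np.float64(1.31)), (272, np.float64(1.32)), (276, np.float64(1.31)), (280, np.float64(1.31)), (284, np.float64(1.31)), (288, np.float64(1.32)), (292, np.float64(1.19)), (296, np.float64(1.18)), (300, np.float64(1.18)), (304, np.float64(1.18)), (308, np.float64(1.18)), (312, np.float64(1.18)), (316, np.float64(1.18)), (320, np.float64(1.18))]
255 290 272.5 36
```

Emit:
{"name": "play_rows", "arguments": {
  "series": [
    [[-0.02,-0.003,0,0,0.005,0,-0.3],[-0.05,-0.003,0,0,0.005,0,-0.3],[-0.08,-0.003,0,0,0.005,0,-0.3],[-0.1,-0.003,0,0,0.005,0,-0.3],[-0.107,-0.003,0,0,0.005,0,-0.3],[-0.107,-0.003,0,0,0.005,0,-0.3],[-0.107,-0.003,0,0,0.005,0,1],[-0.107,-0.003,0,0,0.005,0,1],[-0.107,-0.003,0,0,0.005,0,1],[-0.107,-0.003,0,0,0.005,0,1],[-0.107,-0.003,0,0,0.005,0,1],[-0.107,-0.003,0,0,0.005,0,1],[-0.107,-0.003,0,0,0.005,0,1],[-0.107,-0.003,0,0,0.005,0,1],[-0.107,-0.003,0,0,0.005,0,1],[-0.107,-0.003,0,0,0.005,0,1]]
  ]
}}

```text
clock: 18.25
eef_pos: [0.3879, -0.3389, 0.2911]
eef_rot: [[0.805, 0.173, 0.567], [0.142, -0.985, 0.099], [0.576, 0.001, -0.818]]
force: [2.6, 1.7, 2.9]
grip_width: 0.0255
finger_force: 20.0
```

Emit:
{"name": "play_rows", "arguments": {
  "series": [
    [[0,0,-0.01,0,0,0,1],[0,0,-0.025,0,0,0,1],[0.005,0,-0.045,0,0,0,1],[0.02,0,-0.06,0,0,0,1],[0.05,0,-0.075,0,0,0,1],[0.08,0,-0.09,0,0,0,1],[0.11,0,-0.1,0,0,0,1],[0.14,0,-0.11,0,0,0,1],[0.16,0,-0.12,0,0,0,1],[0.16,0,-0.12,0,0,0,1],[0.16,0,-0.12,0,0,0,1]]
  ]
}}

```text
clock: 19.17
eef_pos: [0.4484, -0.328, 0.4811]
eef_rot: [[0.806, 0.175, 0.566], [0.144, -0.985, 0.098], [0.575, 0.003, -0.818]]
force: [0.2, -0.4, 0.1]
grip_width: 0.026
finger_force: 20.0
```

```bash
python3 -c "
from h import *;from station import r
s=r.get_state();print(s['eef_pos'],s['grip_width'],s['finger_force'],s['force'])
w=np.array([.558,.231,0])-.048*Y;print(w)
go(s,w+[0,0,.49],down(10))"
```

```text
[ 0.44842209 -0.32797627  0.48110862] 0.02596549120189034 19.995611608028412 [ 0.17152907 -0.38242869  0.09314697]
[0.56633511 0.18372923 0.        ]
row [0.174, -0.4832, 0.1097] [0.4812, -0.4774, -1.5154] |d| 0.525 95.1
```

Emit:
{"name": "play_rows", "arguments": {
  "series": [
    [[0.011,-0.03,0.007,0.03,-0.03,-0.095,1],[0.022,-0.06,0.014,0.06,-0.06,-0.19,1],[0.033,-0.091,0.021,0.09,-0.09,-0.284,1],[0.044,-0.121,0.028,0.12,-0.12,-0.379,1],[0.054,-0.151,0.035,0.15,-0.15,-0.474,1],[0.065,-0.181,0.042,0.18,-0.18,-0.568,1],[0.076,-0.211,0.048,0.21,-0.21,-0.663,1],[0.087,-0.242,0.055,0.24,-0.24,-0.758,1],[0.098,-0.272,0.062,0.27,-0.27,-0.852,1],[0.109,-0.302,0.069,0.3,-0.3,-0.947,1],[0.12,-0.332,0.076,0.33,-0.33,-1.042,1],[0.131,-0.362,0.083,0.36,-0.36,-1.136,1],[0.141,-0.393,0.09,0.39,-0.39,-1.231,1],[0.152,-0.423,0.096,0.42,-0.42,-1.326,1],[0.163,-0.453,0.103,0.45,-0.45,-1.42,1],[0.174,-0.483,0.11,0.481,-0.477,-1.515,1],[0.174,-0.483,0.11,0.481,-0.477,-1.515,1],[0.174,-0.483,0.11,0.481,-0.477,-1.515,1],[0.174,-0.483,0.11,0.481,-0.477,-1.515,1]]
  ]
}}

```text
clock: 20.75
eef_pos: [0.5667, 0.1822, 0.4885]
eef_rot: [[-0.171, 0.985, -0.003], [0.985, 0.171, 0.001], [0.002, -0.003, -1.0]]
force: [0.1, 0.4, -1.0]
grip_width: 0.0259
finger_force: 20.0
```

```bash
python3 -c "
from h import *;from station import r
s=r.get_state();print(s['eef_pos'],s['grip_width'])
w=np.array([.558,.231,0])-.048*Y
go(s,w+[0,0,.390],down(10))"
```

```text
[0.56674276 0.1822482  0.48854211] 0.025903973434144585
row [0.0013, 0.0002, 0.0985] [-0.0031, -0.0018, -0.0026] |d| 0.099 0.3
```

Emit:
{"name": "play_rows", "arguments": {
  "series": [
    [[0.001,0,0.03,-0.003,-0.002,0,1],[0.001,0,0.055,-0.003,-0.002,0,1],[0.001,0,0.07,-0.003,-0.002,0,1],[0.001,0,0.08,-0.003,-0.002,0,1],[0.001,0,0.087,-0.003,-0.002,0,1],[0.001,0,0.094,-0.003,-0.002,0,1],[0.001,0,0.1,-0.003,-0.002,0,1],[0.001,0,0.1,-0.003,-0.002,0,1]]
  ]
}}

```text
clock: 21.42
eef_pos: [0.567, 0.1841, 0.3901]
eef_rot: [[-0.171, 0.985, 0.003], [0.985, 0.171, 0.001], [0.0, 0.003, -1.0]]
force: [0.1, -0.7, -1.4]
grip_width: 0.0262
finger_force: 20.0
```

Emit:
{"name": "play_rows", "arguments": {
  "series": [
    [[0,0,0.015,0,0,0,1],[0,0,0.03,0,0,0,1],[0,0,0.045,0,0,0,1],[0,0,0.055,0,0,0,1],[0,0,0.062,0,0,0,1],[0,0,0.067,0,0,0,1],[0,0,0.07,0,0,0,1],[0,0,0.072,0,0,0,1],[0,0,0.074,0,0,0,1],[0,0,0.074,0,0,0,1]]
  ]
}}

```text
clock: 22.25
eef_pos: [0.5676, 0.1846, 0.3169]
eef_rot: [[-0.172, 0.985, 0.004], [0.985, 0.172, 0.001], [0.0, 0.004, -1.0]]
force: [-0.7, 0.1, -0.2]
grip_width: 0.0258
finger_force: 20.0
```

Emit:
{"name": "play_rows", "arguments": {
  "series": [
    [[0,0,0.002,0,0,0,1],[0,0,0.004,0,0,0,1],[0,0,0.006,0,0,0,1],[0,0,0.006,0,0,0,1],[0,0,0.006,0,0,0,-0.2],[0,0,0.006,0,0,0,-0.2],[0,0,0.006,0,0,0,-0.2],[0,0,0.006,0,0,0,-0.2],[0,0,0.006,0,0,0,-0.2],[0,0,0.006,0,0,0,-0.2],[0,0,-0.03,0,0,0,-0.2],[0,0,-0.07,0,0,0,-0.2],[0,0,-0.11,0,0,0,-0.2],[0,0,-0.15,0,0,0,-0.2],[0,0,-0.15,0,0,0,-0.2],[0,0,-0.15,0,0,0,-0.2]]
  ]
}}

```text
clock: 23.58
eef_pos: [0.5676, 0.1846, 0.4698]
eef_rot: [[-0.172, 0.985, 0.01], [0.985, 0.172, 0.002], [0.001, 0.01, -1.0]]
force: [0.2, 1.2, -0.3]
grip_width: 0.0529
finger_force: 0.0
```

```bash
sed -i 's/c6.png/c7.png/;s/+.048\*Y/-.048*Y/' c6.py; python3 c6.py
```

```text
[0.56644785 0.18432167 0.46586605] 0.052830872487927005
[array([148.9241267 , 240.71783742]), array([213.96178786, 168.63545078])]
[array([164.11426325, 168.43206574]), array([204.11848999,  80.70546519])]
row [-0.4875, -0.1776, 0.1128] [-0.4761, 0.4765, 1.5161] |d| 0.531 95.1
[ 0.47558832 -0.3263733   0.35244487]
```

View pics/c7.png

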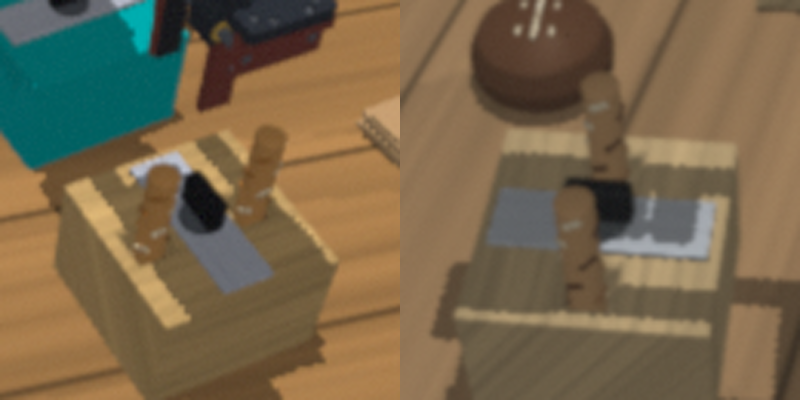

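The crops show both sticks standing upright at equal height. The second one's top is at scene crop (163,172), against (164,168) expected. The shutter is still open and the gripper is clear.

```bash
python3 -c "
from station import r
print(r.close_job())"
```

```text
the job is handed in; nothing more can be done
None
```

I opened the shutter, stood the two long breadsticks in the two wells down to the floor, and handed the job in at about 24 s. The roll, round loaf and jar were never touched; hand-in returned no verdict, so success rests on my last pictures.

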